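# Fit a dual monitor arm's yoke on its desk post and snap the cap on

### The job

Fit the dual monitor arm's yoke to its desk mount: lower (do not drop) the hub of the yoke over the post until it sits fully down on the collar and let go of it, then push the orange snap cap onto the stud at the top of the post until it clicks and carry on until it is right home. Finish while still pressing the cap firmly down, so that the lock screw can be done up from under the desk. Leave the mug, stapler and mouse where they are.

Things in the scene. Friction and masses are not known exactly. Their poses are not given: they have to be found in the camera images.
- mount: Monitor-arm desk mount, fixed, round about a vertical axis; origin on the desk on that axis. Sizes in mm, heights above the desk: black flange (diameter 100, to height 10), black collar (diameter 52, flat top, the shoulder that carries the yoke, at 22), steel post (diameter 32, to 59, tapering to 24.8 at 62), then the bright stud.
- mount_tip (a point): Centre of the flat top of the mount's stud, 85 mm above the desk. The stud is 24.8 mm in diameter, from height 62, chamfered to 19 over its last 3. Four slippery spring-loaded steel balls at height 74, 90 degrees apart, stand out 3 mm from it (to diameter 31) and give inwards.
- yoke: Loose dark-grey yoke, about 500 g, flat on the desk, right way up, balanced. Origin at the centre of its underside, on the axis of the hub's bore; x along the two wings, z up. Hub: upright tube, diameter 48, height 40 mm, straight-through bore 35.2, with two upright flats 26 wide (x), 50 apart (y = -25 and 25), good to grip. The same end for end.
- yoke_top (a point): Centre of the bore at the top of the yoke's hub, 40 mm above its underside. Wings: 26 mm wide, height 8 to 34, bright strip on top, each ending at x = -120 or 120 in a solid boss (diameter 36, height 40) with a steel pin (diameter 18) to 58. The hub slides freely down the post; fully down, this point is 62 above the desk. Wings may point any way that clears the other objects.
- cap: Loose orange snap cap, 50 g: round cup, mouth down on the desk, diameter 46, height 26 mm, flat top with a grey disc. Origin at the centre of its underside, z up; its turn does not matter. Inside: a snap lip 4 thick at the mouth (bore 27.2), above it a groove (diameter 34), flat ceiling at 20. Home, with the ceiling on the stud's top, its underside is 65 above the desk, 3 above the hub.
- cap_top (a point): Centre of the cap's top, 26 mm above its underside. Pushed down over the stud, the cap first meets the balls with this point about 104 above the desk; going on takes about 10 N at most, the force then drops, the cap clicks in past the balls (about 95) and goes on freely to a hard stop at 91. It stays clipped.
- mug: White ceramic mug, diameter 80, height 95, handle towards its +y; loose, origin at the centre of its underside. Bystander. (mm)
- stapler: Blue and black stapler, 150 long (x) by 36 by 62 high; loose, origin at the centre of its underside. Bystander. (mm)
- mouse: Black computer mouse, 105 (x) by 60 by 34 high; loose, origin at the centre of its underside. Bystander. (mm)
Mind the look-alikes: they are no part of the job. Of the things that look like the cap, take the one that is farthest to the robot's right at the start. What is shaped like the mount but pink is not meant.

How it is judged (in metres and radians):
On the way, in this order (a step that is already met when the one before it is completed fails the run):
1. the yoke's hub is threaded on the post, flat and fully down on the collar, and let go (horizontal distance between yoke and mount below 0.004 m and z of yoke in the frame of mount between 0.019 and 0.024 m and angle between yoke's own z axis and vertical below 0.04 rad and contact force between the fingers and yoke below 0.2 N), for 0.2 s.
2. the cap is pushed past the click and down to its stop on the stud (horizontal distance between cap and mount below 0.003 m and z of cap in the frame of mount below 0.0662 m and angle between cap's own z axis and vertical below 0.08 rad), for 0.1 s.
At the end, for the whole second after the job is handed in: The yoke lies flat on the collar (underside 19 to 24 mm up, bore within 4 mm of the axis, tilt below 0.04 rad, still); the cap is home (underside below 66.2 mm, within 3 mm of the axis, tilt below 0.08 rad) and through the last second the fingers press it onto the mount with over 4 N (all of step 2 and horizontal distance between yoke and mount below 0.004 m and z of yoke in the frame of mount between 0.019 and 0.024 m and angle between yoke's own z axis and vertical below 0.04 rad and linear speed of yoke below 0.03 m/s and contact force between cap and mount above 4 N and contact force between the fingers and cap above 2 N); the arm keeps its last pose, push and grip.
It fails at once if the yoke is dropped down the post (horizontal distance between yoke and mount below 0.012 m and z of yoke in the frame of mount below 0.08 m and linear speed of yoke above 0.6 m/s).
It fails at once if the mug is moved more than 20 mm (distance of mug from where it was at the start of the episode above 0.02 m).
It fails at once if the stapler is moved more than 20 mm (distance of stapler from where it was at the start of the episode above 0.02 m).
It fails at once if the mouse is moved more than 20 mm (distance of mouse from where it was at the start of the episode above 0.02 m).
It also fails if it takes over 67 s, if anything falls off the work surface, if the arm or the gripper's body presses on something with over 40 N, if the wrist force passes 120 N, or if a joint passes its speed limit or range.

### The arm

A 7-joint arm with a two-finger parallel gripper is mounted at the origin on the work surface. World frame = base frame: x ahead of the robot, y to its left, z up, the work surface at z = 0. Lengths are in mm, angles in rad, forces in N, time in s.
With the tool pointing down it reaches from about 425 to 875 mm from the base axis. Payload 8.4 kg.
Tool frame: the origin (TCP) lies at the very end of the fingers, on their centre line; the grasp point (between the pads) lies 19 mm behind it (r.grip_depth is the distance from the TCP to the grasp point, in mm); z points along the fingers, y is the line along which they close (so a half turn about z gives the same grasp; the last joint's range is limited). The gripper opens to 85 mm and grips with 20 to 120 N. Pads are 22 mm wide; open, the fingers measure 114 mm over their backs; the gripper's body (76 mm by 85 mm) begins 54 mm behind the grasp point. The pads swing forward as they close: fully open they stand 13 mm farther back than shut.
Start: joints at [1.198, 0.333, 0.04, 1.465, -0.013, 1.343, -0.059], TCP at [175.733, -625.765, 231.308] pointing down, gripper open.
Joint ranges: [-2.58, 2.58], [-0.38, 2.09], [-1.3, 1.39], [0.25, 2.4], [-1.5, 4.64], [0.08, 2.09], [-2.65, 2.65]. Speed limits (rad/s): [2.22, 2.22, 2.79, 2.79, 3.14, 3.14, 3.14].

### API

Orientations are given as a unit quaternion [x, y, z, w].
In Python, from cell import r, read_camera, workorder gives the robot as it stands. Calls block until the motion is done:
- r.move_ptp(position, orientation): joint-space move of the TCP to a pose.
- r.movel(position, speed=150, ori=None, until_force=None): straight line of the TCP; ori=None keeps the orientation; speed is the mean speed in mm/s. With until_force (N) it stops when the force on the tool has changed by that much, and returns True; else False.
- r.move_j(angles): joint-space move.
- r.command_gripper(opening, force=None): finger opening in mm; force is the grip in N (None keeps the last); returns when the fingers have stopped.
- r.pause(seconds).
- r.ik(position, orientation): joint angles nearest the present ones, or None.
- read_camera(name): name is "side" or "top"; returns a dict with "frame" (400x640x3 uint8, red, green, blue), "camera_matrix" (3x3 intrinsics, pixels), "dist_coeffs" ([k1, k2, p1, p2, k3] as OpenCV has them; the pictures are not rectified), "rvec" (rotation vector, rad) and "tvec" (3), from world to camera coordinates, as OpenCV has them. Camera axes: x right, y down, z forward; pixel columns grow to the right and rows downward; lengths in mm; the calibration is good to about 2 mm. A picture is of the moment at which its call begins. There is no depth.
A pose or a line that the arm cannot do raises r.Unreachable and nothing moves.
- workorder.close_job(): hands the job in; it is judged then, once.
Readings, each from a call of its own:
- r.read_time_s(): time.
- r.read_joints(): joint angles.
- r.read_qvel(): joint speeds.
- r.read_tau(): joint torques, N m.
- r.read_eef_pos(): TCP position.
- r.read_eef_rot(): TCP orientation.
- r.read_contact_force(): force on the tool from outside, world axes, zero at the start.
- r.read_wrist_torque(): the same for the moment, N m.
- r.read_gripper_width(): finger opening in mm.
- r.read_grasp_force(): force on a finger pad.
Only numpy, scipy, OpenCV 4.12 (cv2) and the standard library are available. Lean on these libraries where they do the work, as an engineer would, in place of code of your own. Each camera call takes 0.05 s, during which the arm holds its last target. There are 200 camera calls.

## Working session

There is one attempt and no reset: what is moved stays moved. The work goes in short steps, each a Python script; the robot and the scene stay as the last script left them, time stands still between calls to the robot, and variables do not carry over. Pictures are saved under pics/ and viewed, at most 10 in all, crops included, and the job is handed in when it is done.

```bash
ls; mkdir -p pics
cat > h.py <<'E'
import numpy as np, cv2
from cell import r, read_camera, workorder
def ray(c,uv):
    K=np.array(c["camera_matrix"],float);D=np.array(c["dist_coeffs"],float)
    R=cv2.Rodrigues(np.array(c["rvec"],float))[0];t=np.array(c["tvec"],float).reshape(3)
    p=cv2.undistortPoints(np.array([[uv]],float),K,D)[0,0]
    return -R.T@t, R.T@np.array([p[0],p[1],1.])
def onz(c,uv,z):
    o,d=ray(c,uv); return o+d*(z-o[2])/d[2]
def proj(c,P):
    return cv2.projectPoints(np.array(P,float).reshape(-1,1,3),np.array(c["rvec"],float),np.array(c["tvec"],float),np.array(c["camera_matrix"],float),np.array(c["dist_coeffs"],float))[0][:,0]
def save(c,n,box=None,s=1):
    f=c["frame"]
    if box: f=f[box[1]:box[3],box[0]:box[2]]
    cv2.imwrite("pics/"+n,cv2.resize(f,None,fx=s,fy=s,interpolation=cv2.INTER_CUBIC)[:,:,::-1])
E
python3 - <<'E'
from h import *
for n in ("top","side"):
    c=read_camera(n); save(c,n+"0.png",s=1.25); np.save(n+"0.npy",c,allow_pickle=True)
    print(n,ray(c,(320,200)))
print(r.read_eef_rot(),r.read_time_s())
E
```

```text
pics
top (array([ 422.48859973,  -12.85348647, 1415.56381664]), array([ 0.05795542,  0.00337239, -0.9983219 ]))
side (array([ 370.59206645, -973.86805998,  635.75977998]), array([ 0.13082705,  0.86204567, -0.48995238]))
[ 9.90646404e-01  1.36451863e-01 -1.69275743e-04 -7.50446149e-04] 0.1
```

View pics/top0.png

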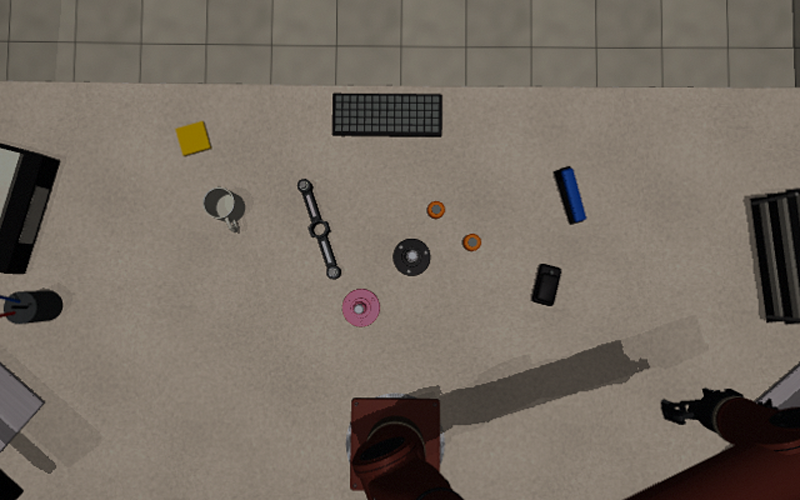

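View pics/side0.png

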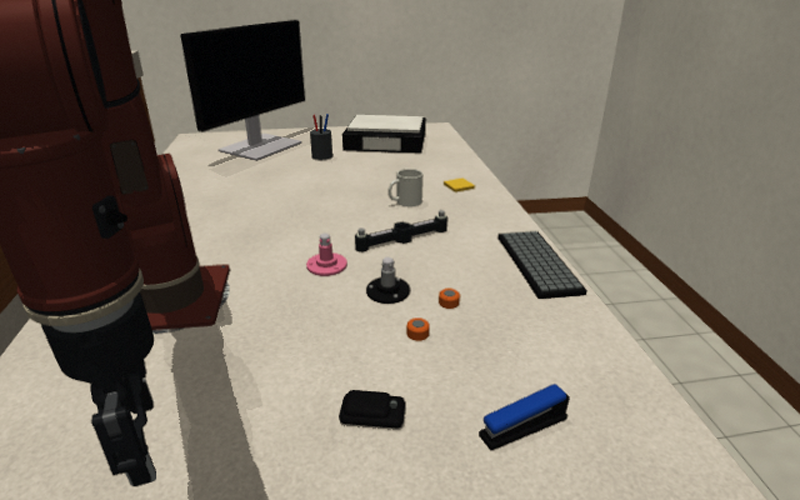

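The top view (800-px coordinates) shows the mount at (412,257), the pink look-alike at (361,308), and the yoke from (305,186) to (333,272) with its hub at (319,229). The cap candidates are A (436,210) and B (472,242). B is farther to the image right, which is the robot's right, so B is the one meant. In the side view B is the nearer one, at (418,328).

```bash
cat > m.py <<'E'
from h import *
def blobs(mask,amin):
    cs=cv2.findContours(mask.astype(np.uint8),cv2.RETR_EXTERNAL,cv2.CHAIN_APPROX_NONE)[0]
    return [c for c in cs if cv2.contourArea(c)>=amin]
def tri(c1,u1,c2,u2):
    o1,d1=ray(c1,u1);o2,d2=ray(c2,u2)
    s=np.linalg.lstsq(np.c_[d1,-d2],o2-o1,rcond=None)[0]
    a=o1+s[0]*d1;b=o2+s[1]*d2
    return (a+b)/2,np.linalg.norm(a-b)
E
python3 - <<'E'
from m import *
np.set_printoptions(precision=1,suppress=True)
T=np.load("top0.npy",allow_pickle=True).item();S=np.load("side0.npy",allow_pickle=True).item()
print(T["camera_matrix"],S["camera_matrix"])
for n,c in (("top",T),("side",S)):
    f=c["frame"];h=cv2.cvtColor(f,cv2.COLOR_RGB2HSV)
    print(n)
    for b in blobs((h[...,0]<14)&(h[...,1]>170)&(h[...,2]>90),20):
        e=cv2.fitEllipse(b);x,y,w,hh=cv2.boundingRect(b)
        if x>100*3 : print(" orange",e,(x,y,w,hh),onz(c,e[0],26 if n=="top" else 14)[:2])
    dk=h[...,2]<75
    for b in blobs(dk,80):
        x,y,w,hh=cv2.boundingRect(b)
        if 220<x<480 and 120<y<340: e=cv2.fitEllipse(b);print(" dark",e,(x,y,w,hh),onz(c,e[0],10)[:2])
    br=(h[...,2]>120)&(h[...,1]<25)
    for b in blobs(br,4):
        x,y,w,hh=cv2.boundingRect(b)
        if 220<x<400 and 130<y<260 and w<30: print(" bright",(x+w/2-.5,y+hh/2-.5),(w,hh),b.mean(0))
a=cv2.resize(T["frame"][135:265,225:400],None,fx=4.4,fy=4.4,interpolation=cv2.INTER_CUBIC)
cv2.imwrite("pics/crop1.png",a[:,:,::-1])
b=cv2.resize(S["frame"][160:280,270:390],None,fx=4.8,fy=4.8,interpolation=cv2.INTER_CUBIC)
cv2.imwrite("pics/crop2.png",b[:,:,::-1])
E
```

```text
[[424.1   0.  320.7]
 [  0.  424.1 198.4]
 [  0.    0.    1. ]] [[401.    0.  315.2]
 [  0.  401.  204.9]
 [  0.    0.    1. ]]
top
 orange ((348.74468994140625, 167.0784149169922), (12.294448852539062, 12.819803237915039), 85.14637756347656) (342, 161, 14, 13) [ 612.7 -101.9]
 dark ((383.8536071777344, 340.6201477050781), (91.73451232910156, 257.6045227050781), 74.65046691894531) (280, 273, 240, 127) [  49.  -219.4]
 dark ((436.4441223144531, 227.4530792236328), (20.259477615356445, 37.00703430175781), 13.073089599609375) (425, 211, 24, 34) [ 416.8 -393.2]
 dark ((328.8229064941406, 205.3316650390625), (29.056489944458008, 29.521739959716797), 152.28562927246094) (314, 191, 30, 30) [486.6 -37.5]
 dark ((255.1688232421875, 183.01254272460938), (13.078649520874023, 87.31562042236328), 161.4188995361328) (238, 143, 35, 81) [558.8 208.1]
 dark ((454.7439270019531, 155.478759765625), (16.402006149291992, 46.01185989379883), 164.09141540527344) (443, 133, 24, 47) [ 656.8 -455.8]
 bright (286.5, 247.0) (6, 7) [[286.5 247. ]]
 bright (329.5, 204.5) (6, 6) [[329.5 204.1]]
 bright (261.0, 201
[... 704 characters left out ...]
.933183670043945, 33.12595748901367), 90.96219635009766) (293, 218, 35, 25) [483.6 -44.7]
 dark ((432.89996337890625, 213.84642028808594), (28.375089645385742, 69.16844940185547), 132.65646362304688) (399, 186, 70, 53) [862.9  -3.3]
 dark ((319.4917907714844, 186.75625610351562), (14.243099212646484, 77.37899780273438), 76.68750762939453) (284, 174, 74, 28) [549.4 217.8]
 dark ((525.169189453125, 232.29737854003906), (42.611351013183594, 262.1689453125), 128.7828826904297) (415, 158, 225, 172) [1086.8 -136.1]
 bright (310.0, 208.0) (9, 5) [[309.8 208. ]]
 bright (259.5, 188.5) (8, 4) [[259.3 188.5]]
 bright (304.5, 186.0) (16, 5) [[304.3 185.8]]
 bright (338.5, 178.0) (16, 5) [[338.5 177.7]]
```

View pics/crop1.png

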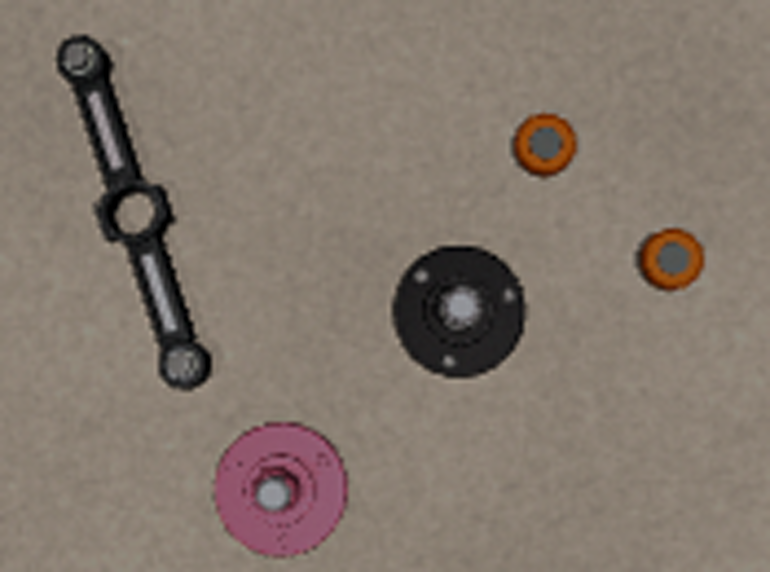

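View pics/crop2.png

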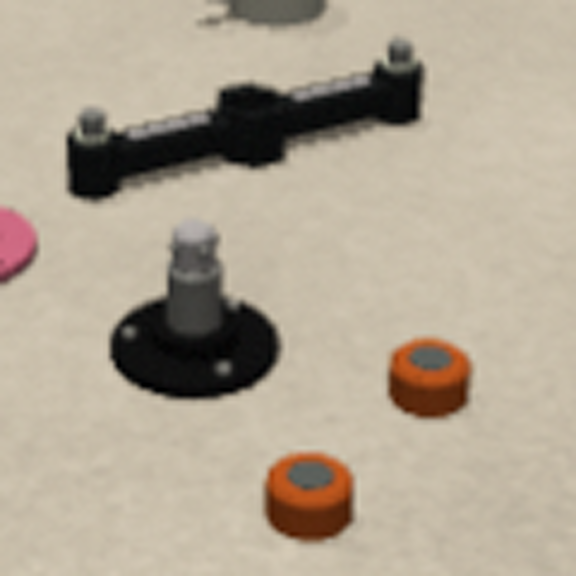

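The crops confirm it. Cap B, at top-crop (671,258) and side-crop (310,495), is right of A in the top view, and the black mount (not the pink one) has its stud at top-crop (460,306). The yoke hub is at (134,212). Next I turn these into positions.

Run:
```python
from m import *
np.set_printoptions(precision=1,suppress=True)
T=np.load("top0.npy",allow_pickle=True).item();S=np.load("side0.npy",allow_pickle=True).item()
cr=lambda x,y,s,ox,oy:((x+.5)/s-.5+ox,(y+.5)/s-.5+oy)
t=lambda x,y:cr(x,y,4.4,225,135); s=lambda x,y:cr(x,y,4.8,270,160)
for n,a,b,z in (("stud",t(460.5,306.5),s(194,228),85),("capB",t(673,258),s(310,475),26),("capA",t(545,144),s(429,357),26),
  ("pinfar",t(79,55),s(400,46),58),("pinnear",t(183,362),s(92,116),58),
  ("strip+",(248,164),(338.5,178),34),("strip-",(261,201),(304.5,186),34),("hubtop",t(134,212),s(256,96),40)):
    print(n,tri(T,a,S,b),onz(T,a,z)[:2],onz(S,b,z)[:2])
print("flange",onz(T,(328.82,205.33),10)[:2])
print(r.read_joints())
```

```text
stud (array([486. , -37.6,  83.5]), np.float64(1.3003175102161844)) [486.6 -37.6] [485.  -40.1]
capB (array([ 526.1, -196.9,   25.3]), np.float64(2.03515659402653)) [ 527.1 -197. ] [ 524.9 -197.7]
capA (array([ 611. , -100.9,   26.2]), np.float64(1.54574633104146)) [ 611.8 -101. ] [ 610.3 -100.7]
pinfar (array([669.5, 243.8,  56. ]), np.float64(1.9240458087325025)) [670.1 243.3] [667.5 239.4]
pinnear (array([444.1, 163.6,  56.1]), np.float64(3.2500570508927398)) [445.7 163.3] [442.2 159.9]
strip+ (array([617.6, 229.3,  33. ]), np.float64(2.680351081933097)) [618.8 228.9] [615.8 227.1]
strip- (array([496.3, 184.4,  33.8]), np.float64(2.8602102237126235)) [497.7 184.2] [494.8 184. ]
hubtop (array([557.4, 203. ,  43.6]), np.float64(2.3339391691734983)) [556.6 203.7] [559.7 210.3]
flange [486.6 -37.5]
[ 1.2  0.3  0.   1.5 -0.   1.3 -0.1]
```

```bash
cat >> m.py <<'E'
def q(deg):
    a=np.radians(deg)/2; return [np.cos(a),np.sin(a),0,0]
E
python3 - <<'E'
from m import *
np.set_printoptions(precision=2,suppress=True)
for d in (20,-160):
  for p in ([557.5,205,150],[557.5,205,9],[486.5,-37.6,150],[486.5,-37.6,31],[526,-197,3],[486.5,-37.6,68]):
    print(d,p,r.ik(p,q(d)))
r.movel([250,-600,260]);
r.move_ptp([557.5,205,160],q(20))
r.command_gripper(85,60)
r.movel([557.5,205,9],150)
print(r.read_time_s(),r.read_eef_pos(),r.read_contact_force())
r.command_gripper(40,60)
print(r.read_time_s(),r.read_eef_pos(),r.read_contact_force(),r.read_gripper_width(),r.read_grasp_force())
E
```

```text
20 [557.5, 205, 150] [ 0.32  0.44 -0.95  1.67  0.37  1.23 -1.93]
20 [557.5, 205, 9] [ 0.19  0.56 -0.78  1.79  0.47  0.98 -2.  ]
20 [486.5, -37.6, 150] [ 0.6   0.11 -0.65  1.93  0.08  1.13 -1.3 ]
20 [486.5, -37.6, 31] [ 0.57  0.28 -0.64  2.04  0.22  0.89 -1.42]
20 [526, -197, 3] [ 0.58  0.41 -0.36  1.89  0.19  0.87 -1.09]
20 [486.5, -37.6, 68] [ 0.58  0.22 -0.65  2.01  0.16  0.96 -1.37]
-160 [557.5, 205, 150] [ 0.42  0.5  -1.09  1.67  0.46  1.26  1.15]
-160 [557.5, 205, 9] [ 0.28  0.62 -0.91  1.79  0.57  1.02  1.07]
-160 [486.5, -37.6, 150] [ 1.01  0.2  -1.1   1.91  0.2   1.15  1.75]
-160 [486.5, -37.6, 31] [ 0.93  0.43 -1.09  2.02  0.47  0.96  1.52]
-160 [526, -197, 3] [ 1.14  0.67 -1.1   1.86  0.69  1.05  1.68]
-160 [486.5, -37.6, 68] [ 0.95  0.35 -1.09  1.99  0.37  1.01  1.61]
5.225 [558.14 205.4    9.97] [ 0.27 -0.58  0.62]
5.65 [557.96 205.29   9.86] [-1.    0.51  5.22] 49.014799879740835 64.10174131393433
```

Run:
```python
from m import *
np.set_printoptions(precision=2,suppress=True)
r.movel([557.5,205,130],120)
r.movel([486.5,-37.6,130],150)
r.pause(0.3)
print(r.read_time_s(),r.read_eef_pos(),r.read_eef_rot(),r.read_contact_force(),r.read_wrist_torque(),r.read_gripper_width())
T=read_camera("top");S=read_camera("side")
np.save("top1.npy",T);np.save("side1.npy",S)
a=T["frame"][120:280,240:420];b=S["frame"][70:270,190:430]
f=lambda i,s:cv2.resize(i,None,fx=s,fy=s,interpolation=cv2.INTER_CUBIC)
cv2.imwrite("pics/t1.png",f(a,4)[:590,:720,::-1] if 0 else cv2.resize(a,None,fx=3.7,fy=3.7,interpolation=cv2.INTER_CUBIC)[:,:,::-1])
cv2.imwrite("pics/s1.png",f(b,3)[:,:,::-1])
```

```text
8.9417 [486.54 -37.33 129.98] [ 0.98  0.17 -0.   -0.  ] [ 0.53 -0.23 -5.82] [-0.02  0.05 -0.02] 49.27415335033393
```

View pics/t1.png

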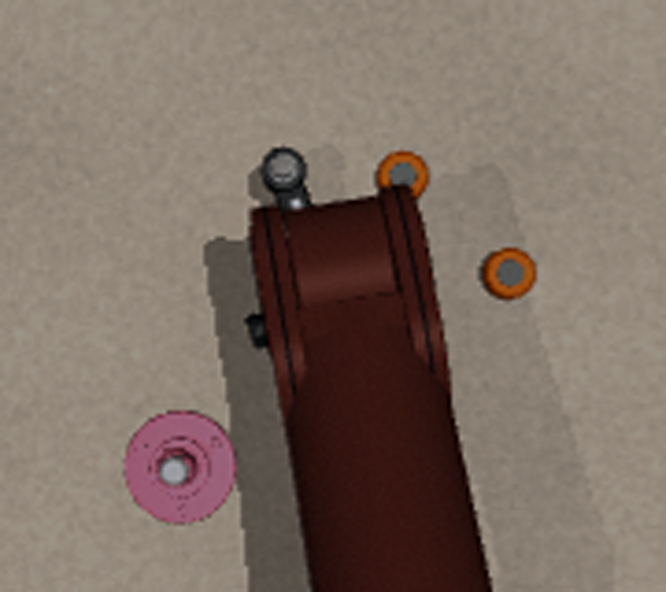

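View pics/s1.png

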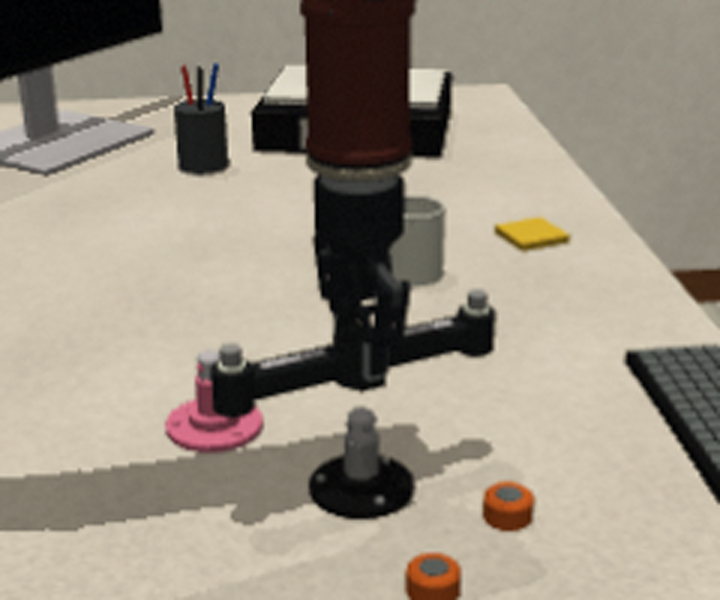

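The yoke hangs level over the post. In the side crop its pins are at (230,351) and (479,297) and the stud is at (361,414). In the top crop only the far pin is visible, at (285,166). I check the offset from these points.

Run:
```python
from m import *
np.set_printoptions(precision=1,suppress=True)
T=np.load("top1.npy",allow_pickle=True).item();S=np.load("side1.npy",allow_pickle=True).item()
cr=lambda x,y,s,ox,oy:((x+.5)/s-.5+ox,(y+.5)/s-.5+oy)
pf=cr(479,297,3,190,70);pn=cr(230,351,3,190,70);tf=cr(285,166,3.7,240,120)
print(onz(S,pf,178),onz(S,pn,178),(onz(S,pf,178)+onz(S,pn,178))/2,onz(T,tf,178),tri(T,tf,S,pf))
print("stud side",onz(S,cr(361,414,3,190,70),85))
# at-start analog
```

```text
[596.8  -8.  178. ] [371.  -83.7 178. ] [483.9 -45.9 178. ] [598.7   2.1 178. ] (array([599.3,   2.2, 173.2]), np.float64(0.1652243062611585))
stud side [484.6 -43.1  85. ]
```

Hub and stud agree to about 1 mm, well inside the 5 mm lead-in. Lowering gently.

Run:
```python
from m import *
np.set_printoptions(precision=2,suppress=True)
st=lambda:print(r.read_time_s(),r.read_eef_pos(),r.read_contact_force(),r.read_wrist_torque(),r.read_gripper_width())
print(r.movel([487,-37.6,100],80,until_force=8));st()
h=r.movel([487,-37.6,60],50,until_force=8);print(h);st()
if not h:
    print(r.movel([487,-37.6,28],40,until_force=8));st()
```

```text
False
9.5667 [486.74 -37.36  99.55] [-0.57 -0.39 -4.91] [-0.03 -0.02  0.01] 48.92286039981214
False
10.5167 [487.25 -37.51  60.23] [-0.5   0.26 -6.38] [0.02 0.   0.04] 49.27437017516381
True
11.1917 [486.58 -37.64  31.78] [-3.14 -0.13 11.  ] [-0.09  0.48 -0.02] 49.24089122166369
```

Seated: TCP 31.8 against 31.9 expected. Release, retreat, grip cap B, then check the yoke by camera.

Run:
```python
from m import *
np.set_printoptions(precision=2,suppress=True)
st=lambda:print(r.read_time_s(),r.read_eef_pos(),r.read_contact_force(),r.read_gripper_width(),r.read_grasp_force())
p=r.read_eef_pos()
r.command_gripper(84);r.pause(.4);st()
r.movel([p[0],p[1],150],120)
r.movel([526,-197,110],200)
r.movel([526,-197,3.5],120,until_force=15);st()
r.command_gripper(35,60);st()
r.movel([526,-197,130],120);r.pause(.2);st()
T=read_camera("top");S=read_camera("side")
np.save("top2.npy",T);np.save("side2.npy",S)
b=S["frame"][100:300,190:430]
cv2.imwrite("pics/s2.png",cv2.resize(b,None,fx=3,fy=3,interpolation=cv2.INTER_CUBIC)[:,:,::-1])
```

```text
12.0333 [485.45 -37.78  30.96] [-0.36 -0.06 -0.28] 83.80571501385138 0.0
15.2083 [ 526.64 -197.08    4.25] [-0.26  0.11 -0.09] 84.2346442536006 0.0
15.6667 [ 526.37 -197.23    4.41] [-1.61  0.28  8.06] 43.66034530491071 60.49388621002436
17.075 [ 525.73 -196.83  129.42] [-0.46 -1.12 -0.07] 43.44214648225514 60.90010246261954
```

View pics/s2.png

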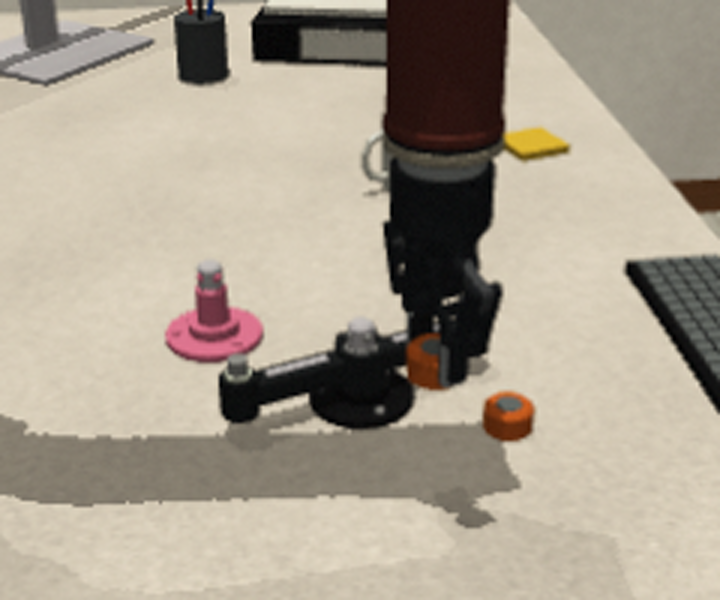

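The yoke sits on the collar with the post through the hub (side crop 361,350), and cap B is in the fingers with its disc at (432,346). A width of 43.5 is a little under 46, so I check where the cap sits in the grip.

Run:
```python
from m import *
np.set_printoptions(precision=1,suppress=True)
T=np.load("top2.npy",allow_pickle=True).item();S=np.load("side2.npy",allow_pickle=True).item()
cr=lambda x,y,s,ox,oy:((x+.5)/s-.5+ox,(y+.5)/s-.5+oy)
for n,c in (("top",T),("side",S)):
    h=cv2.cvtColor(c["frame"],cv2.COLOR_RGB2HSV)
    for b in blobs((h[...,0]<14)&(h[...,1]>170)&(h[...,2]>80),10):
        x,y,w,hh=cv2.boundingRect(b)
        if 300<x<420 and y<300: print(n,(x,y,w,hh),onz(c,(x+w/2-.5,y+hh/2-.5),138))
d=cr(432,346,3,190,100);print("disc",onz(S,d,151))
C=np.array([525.7,-196.8,125.])
a=np.linspace(0,2*np.pi,40)
for z in (0,26):
    P=proj(S,[C+[23*np.cos(t),23*np.sin(t),z] for t in a]);print("expected",P.min(0),P.max(0))
print(proj(S,[C+[0,0,26]]),d)
b=S["frame"][195:235,310:370]
cv2.imwrite("pics/s3.png",cv2.resize(b,None,fx=12,fy=12,interpolation=cv2.INTER_CUBIC)[:,:,::-1])
```

```text
top (342, 161, 14, 13) [597.6 -94.  138. ]
side (351, 231, 17, 16) [ 562.3 -278.1  138. ]
side (326, 211, 11, 19) [ 515.  -195.6  138. ]
disc [ 521.  -195.3  151. ]
expected [325.7 219.4] [345.3 230.1]
expected [325.9 210.1] [345.7 220.5]
[[335.8 215.2]] (333.66666666666663, 215.0)
```

View pics/s3.png

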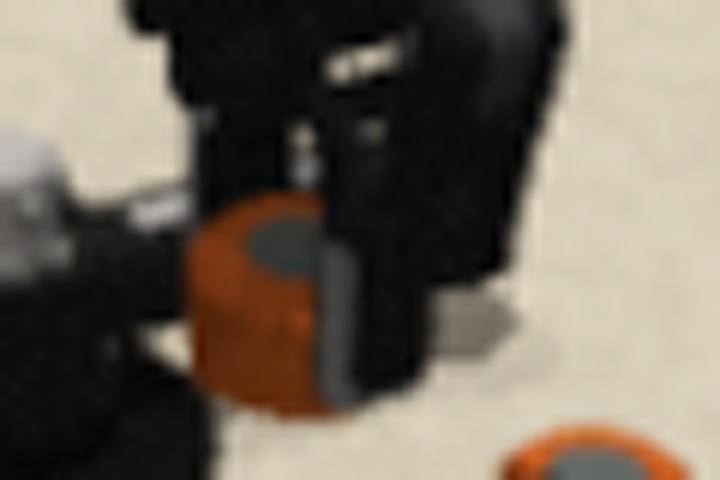

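The cap's outline (left edge column 326, rows 211–230) matches a cap centred in the grip, with the slim-finger occlusion on the right. Going on to fit it.

Run:
```python
from m import *
np.set_printoptions(precision=2,suppress=True)
st=lambda:print(r.read_time_s(),r.read_eef_pos(),r.read_contact_force(),r.read_wrist_torque(),r.read_gripper_width())
r.command_gripper(35,100)
x,y=486.4,-37.6
r.movel([x,y,130],150);st()
h=r.movel([x,y,86],60,until_force=8);print(h);st()
if not h:
    for z in (82,79,76,73):
        h=r.movel([x,y,z],25,until_force=25);print(z,h);st()
        if h: break
    if not h: print(r.movel([x,y,60],25,until_force=25));st()
```

```text
18.6333 [486.59 -38.62 129.91] [ 0.75 -0.71 -0.78] [-0.   -0.02  0.07] 42.78345529270862
False
19.5167 [486.42 -37.66  86.08] [-0.08 -0.61 -1.59] [-0.26 -0.03  0.03] 42.442579005055514
82 False
19.825 [486.6  -37.93  82.18] [ 0.84 -2.73  2.21] [-0.65 -0.06  0.04] 42.44933765484669
79 False
20.0917 [486.53 -38.14  78.99] [ 1.15 -4.42 -0.91] [-1.01 -0.37 -0.04] 42.572384221899135
76 False
20.3583 [486.19 -37.88  75.51] [ 3.28 -4.9  -4.44] [-1.05 -0.64 -0.02] 42.25032841251916
73 False
20.625 [486.09 -37.85  72.28] [ 4.68 -5.09 -8.25] [-1.01 -0.91  0.  ] 42.446728691842104
True
20.925 [486.57 -37.7   69.64] [-2.52 -0.65  7.44] [-0.13  0.47 -0.03] 42.369278531143436
```

Run:
```python
from m import *
np.set_printoptions(precision=2,suppress=True)
for z in (68.5,67.5,66.5,65.5,64.5,63.5):
    r.movel([486.4,-37.6,z],20,until_force=30); r.pause(.3)
    f=r.read_contact_force();print(z,r.read_time_s(),r.read_eef_pos(),f,r.read_gripper_width())
    if f[2]>20: break
r.pause(1);print(r.read_contact_force(),r.read_eef_pos(),r.read_grasp_force())
c=read_camera("side");b=c["frame"][100:300,190:430]
cv2.imwrite("pics/s4.png",cv2.resize(b,None,fx=3,fy=3,interpolation=cv2.INTER_CUBIC)[:,:,::-1])
```

```text
68.5 21.475 [486.54 -37.71  69.53] [-6.33 -5.1  19.24] 42.67464417950748
67.5 22.025 [486.62 -37.7   69.45] [-12.55  -4.75  34.22] 42.3701093064608
[-12.52  -4.44  34.89] [486.62 -37.72  69.46] 106.99486311525106
```

View pics/s4.png

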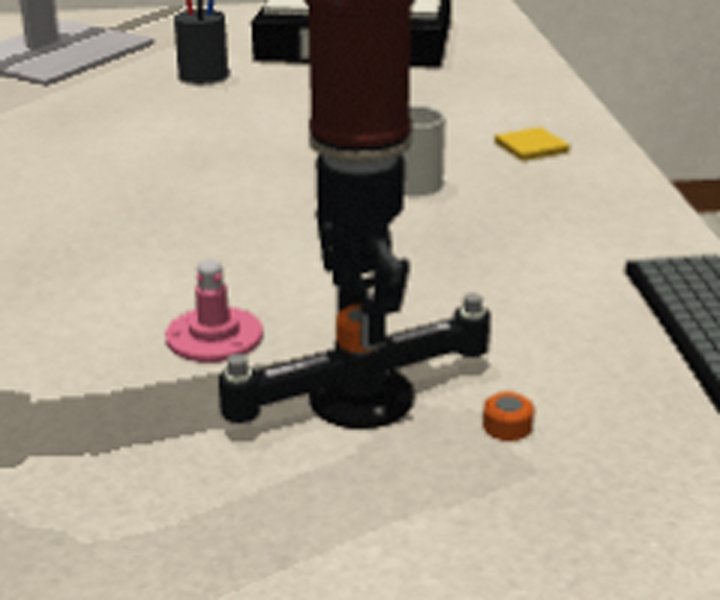

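The cap is down on the hub at (357,330) at its hard stop, the yoke is flat, and a steady 35 N push is held. Handing in.

```bash
python3 -c "
from cell import workorder
print(workorder.close_job())"
```

```text
the job is handed in; nothing more can be done
None
```

The yoke is fully down on the collar and released, the cap is clicked home and was still held down with about 35 N when I handed the job in at about 23 s; the judge's verdict was not shown.

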